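# Put the seam-pressing blade away in its slotted block

## Robot

A 6-joint arm with a two-finger parallel gripper is mounted at the origin on the work surface. World frame = base frame: x ahead of the robot, y to its left, z up, the work surface at z = 0. Lengths are in m, angles in rad, forces in N, time in s.
With the tool pointing down it reaches from about 0.325 to 1 m from the base axis. Payload 5.1 kg.
Tool frame: the origin (TCP) lies midway between the tips of the shut fingers; the grasp point (between the pads) lies 19 mm behind it; x points along the fingers, y is the direction in which the jaws open and shut, and the axes are right-handed (so a half turn about x gives the same grasp; the last joint's range is limited). The gripper opens to 85 mm and grips with 20 to 120 N. Pads are 22 mm wide; open, the fingers measure 114 mm over their backs; the gripper's body (76 mm by 85 mm) begins 54 mm behind the grasp point. The pads swing forward as they close: fully open they stand 13 mm farther back than shut.
Start: joints at [-0.083, 0.124, 1.65, -0, 1.367, -0.083], TCP at [0.65, -0, 0.231] pointing down, gripper open.
Joint ranges: [-2.61, 2.61], [-1.02, 2.33], [0.03, 2.71], [-1.35, 4.49], [0.32, 2.68], [-2.91, 2.91]. Speed limits (rad/s): [2.57, 2.57, 3.14, 3.14, 3.14, 3.14].

## Interface

Orientations are given as a 3x3 rotation matrix whose columns are the frame's x, y, z axes.
In Python, from cell import r gives the robot as it stands. The module is installed in compiled form; this text tells all that it offers.
- The arm moves only by the shell command python3 -m inch 'ROWS' [FORCE]. ROWS is JSON, a list of rows, each a list of 3 entries, a list of its own where there are three numbers: the shift along the tool's x, y, z in m, then the turn about the tool's x in degrees, then the opening, from 0 (shut) to 1 (fully open). A call has 1 to 10 rows; each row shifts and turns the commanded pose from where the row before left it, along the tool's axes as they then stand; what a row does not reach is not made up. A row lasts 1/10 s, in which the tool goes at most 50 mm and 8.59 degrees, less where a joint would pass 70% of its speed; a pose out of reach is approached as far as the arm can. A call is refused whole if a number of a shift passes 0.05 or a number of a turn 8.59, either way. A call with a gripper value outside its range is refused whole. The fingers move at their own pace and stop on an object; FORCE is the grip in N (left out, the last holds). Time passes only in rows, so rows that do not move let the fingers close. It gives the time, the measured TCP pose, the force and the opening at its end, in the units of the state.
- r.read_state(): the state, without advancing time (a new reading comes with each control period).
- r.camera(name): name is "scene" or "side" or "wrist"; returns (picture, depth): 400x640x3 uint8, blue, green, red; 400x640 float32, m along the optical axis (not along the pixel's ray), 0 where there is no reading.
- r.camera_info(name): a dict with "intrinsics" (3x3 intrinsics, pixels), "world_to_cam" (4x4, takes a point from world to camera coordinates). Camera axes: x right, y down, z forward; pixel columns grow to the right and rows downward; lengths in m; the calibration is good to about 2 mm. A picture is of the moment at which its call begins: read the wrist's pose just before it. camera_info takes no time and is no camera call; for the wrist camera it gives the pose at the moment of the call.
- r.job_done(): hands the job in, once; it reports no verdict.
The state is a dict: "t": time; "qpos": joint angles; "qvel": joint speeds; "joint_torque": joint torques, N m; "tcp_pos": TCP position; "tool_rot": TCP orientation; "ft_force": force on the tool from outside, world axes, zero at the start; "torque": the same for the moment, N m; "width": finger opening in m.
Only numpy, scipy, OpenCV 4.12 (cv2) and the standard library are available. Lean on these libraries where they do the work, as an engineer would, in place of code of your own. Each camera call takes 0.05 s, during which the arm holds its last target. There are 200 camera calls.

## Task

The wooden pressing blade belongs in the slot of its block, but the water can has been left standing on the block: first lift the can off and stand it gently, upright, on the table close beside the block. Then draw the pressing blade out from under the little shelf until its whole handle is clear, leave it standing on its edge on the table and let go; then take it again and put it into the slot blade first, fully home, with its handle resting on the block's base board. Leave the iron, spray bottle and jar where they are.

Things in the scene. Friction and masses are not known exactly. Their poses are not given: they have to be found in the camera images.
- tool: loose pressing blade, pale wood, ~120 g, stands by itself on its long edge, at first handle under the shelf, 80-95 mm of blade out. Origin: underside at the shoulder (handle meets blade), mid thickness; x to the blade tip, z up. Blade x 0..115 mm, 8 thick (y), 58 high. Handle x -100..0, 30 thick (y), 36 high, underside level with the blade's. Centre of mass at x about -22 mm
- tool_tip (a point): middle of the end of the blade (115 mm in front of the tool's origin, 29 mm up)
- tool_heel (a point): middle of the rear end of the handle (100 mm behind the tool's origin, 18 mm up)
- shelf: fixed low wooden riser shelf with a newspaper on top, 140 mm deep (x), 150 mm wide (y), roof 68 to 78 mm above the table, newspaper up to 86 mm. Origin: on the table under its centre. Closed at the sides (10 mm walls) and back (+x); open at the front, the face at x = -70 mm; no floor
- holder: fixed slotted wooden block. Origin: on the table under its centre; x along the slot, away from the mouth. Base board 220 (x) x 110 (y) x 12 mm; on it two cheeks, x -10..110 mm, each 37 wide, tops 66 mm above the table, with a 13 mm slot between (centred on y = 0), open above and at both ends, upper edges rounded 8 mm. The bare board in front (x -110..-10) carries the tool's handle
- holder_mouth (a point): middle of the slot's mouth: front face of the cheeks (holder x = -10 mm), on the base board, 12 mm above the table; axes as the holder's. Home: the tool's origin here, shoulder against the cheeks, tool x along holder x; the blade then stands 4 mm above the cheeks, so a can on them is in the way
- can: loose empty metal water can, ~0.3 kg, at first on top of the two cheeks. Origin: centre of its underside, z up. Round body radius 40 mm, 95 high, open top, short spout on its x side reaching 64 mm from the axis. A rigid arch handle spans the mouth along y: straps at y = +-41 mm and a black level bar 88 mm long (y), 14 thick (x), 14 high, centre 147 mm above the underside
- can_grip (a point): centre of the can's handle bar, 147 mm above the underside
- iron: bystander: flat iron lying on its sole, about 205 mm long, 112 mm wide, 130 mm high; leave alone. Origin: under its middle
- spray: bystander: pale spray bottle, radius 26 mm, 150 mm high; leave alone. Origin: centre of underside
- jar: bystander: glass jar, radius 33 mm, 75 mm high; leave alone. Origin: centre of underside
There are look-alikes about, which are no part of the job. What is shaped like the can but green or purple is not meant.

How it is judged:
By the outcome, as a careful person would: the job done as asked, in the order asked, and still so for the second after the job is handed in, with the robot touching nothing.
It also fails if it takes over 64 s, if anything falls off the work surface, if the arm or the gripper's body presses on something with over 40 N, if the wrist force passes 120 N, or if a joint passes its speed limit or range.

## Working session

There is one attempt and no reset: what is moved stays moved. The work goes in short steps, Python scripts to look and compute and a shell command to move; the robot and the scene stay as the last step left them, time stands still between calls to the robot, and variables do not carry over. Pictures are saved under pics/ and viewed, about 8 in all and at most 12, crops included, and the job is handed in when it is done.

```bash
mkdir -p pics; cat > h.py <<'E'
import numpy as np, cv2
from cell import r
def cloud(n):
    K=None
    i=r.camera_info(n); p,d=r.camera(n)
    K=np.array(i["intrinsics"]);T=np.linalg.inv(np.array(i["world_to_cam"]))
    v,u=np.mgrid[:400,:640]
    c=np.stack([(u-K[0,2])/K[0,0]*d,(v-K[1,2])/K[1,1]*d,d,np.ones_like(d)],-1)
    w=(c@T.T)[...,:3]; w[d==0]=np.nan
    return p,w
E
python3 - <<'E'
from h import *
for n in("scene","side"):
    p,w=cloud(n); np.savez(f"{n}0.npz",p=p,w=w); cv2.imwrite(f"pics/{n}0.png",p)
s=r.read_state(); print(s["t"],np.round(s["tool_rot"],3),s["width"])
E
```

```text
0.1 [[-0.002  1.    -0.   ]
 [ 0.    -0.    -1.   ]
 [-1.    -0.002 -0.   ]] 0.0854097737081216
```

View pics/scene0.png

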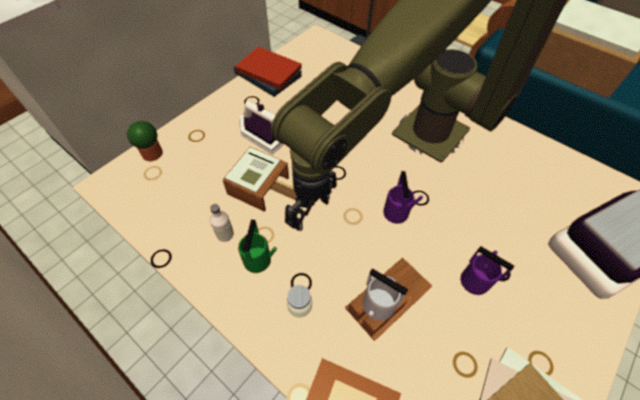

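View pics/side0.png

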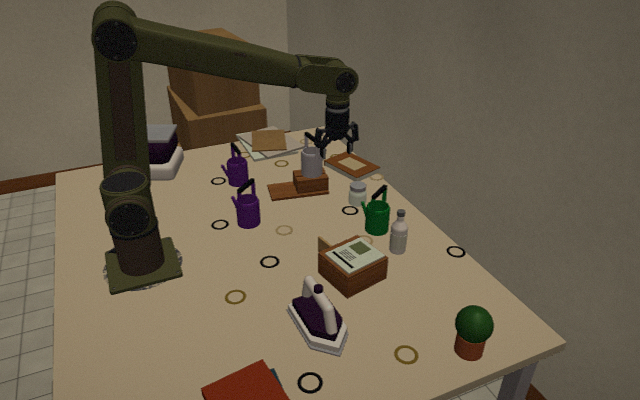

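Scene view: can candidates are the grey can on the block (383,298), purple cans (398,203) and (483,270), and a green can (255,250). The grey one is meant. The tool sticks out from the shelf at (285,187).

```bash
python3 - <<'E'
from h import *
a=np.load("scene0.npz");b=np.load("side0.npz")
for n,l in(("s",[(383,298),(398,203),(483,270),(255,250),(255,170),(285,187),(415,280),(300,300),(222,228),(388,281),(262,125)]),("d",[(311,165),(325,243),(345,253),(290,190),(310,140)])):
    z=a if n=="s" else b
    for u,v in l: print(n,u,v,np.round(z["w"][v,u],3))
c=np.hstack([cv2.resize(a["p"][235:345,325:445],(400,366),interpolation=2),cv2.resize(b["p"][215:315,290:400],(400,366),interpolation=2)])
cv2.imwrite("pics/crop1.png",c)
# topdown map of both clouds, by height
im=np.zeros((500,800,3),np.uint8)
for z in(a,b):
    w=z["w"].reshape(-1,3);p=z["p"].reshape(-1,3)
    k=np.isfinite(w).all(1)&(w[:,2]>.006)&(w[:,2]<.2)&(np.linalg.norm(w[:,:2],axis=1)>.2)
    w=w[k];p=p[k];o=np.argsort(w[:,2]);w=w[o];p=p[o]
    u=((w[:,1]*-1+.6)*700).astype(int);v=((.95-w[:,0])*700).astype(int)
    q=(u>=0)&(u<799)&(v>=0)&(v<499)
    for du in(0,1):
        for dv in(0,1): im[np.minimum(v[q]+dv,499),u[q]+du]=np.minimum(255,p[q]*1.3)
cv2.imwrite("pics/top.png",im)
E
```

```text
s 383 298 [0.637 0.222 0.07 ]
s 398 203 [0.332 0.08  0.004]
s 483 270 [0.374 0.382 0.015]
s 255 250 [ 0.731 -0.143  0.005]
s 255 170 [ 0.567 -0.294  0.089]
s 285 187 [ 0.535 -0.204  0.049]
s 415 280 [0.517 0.254 0.011]
s 300 300 [0.774 0.069 0.074]
s 222 228 [ 0.762 -0.226  0.077]
s 388 281 [0.658 0.222 0.219]
s 262 125 [ 0.397 -0.438  0.053]
d 311 165 [0.638 0.185 0.119]
d 325 243 [ 0.526 -0.185  0.05 ]
d 345 253 [ 0.54  -0.294  0.085]
d 290 190 [0.566 0.221 0.01 ]
d 310 140 [ 0.822  0.629 -0.004]
```

View pics/crop1.png

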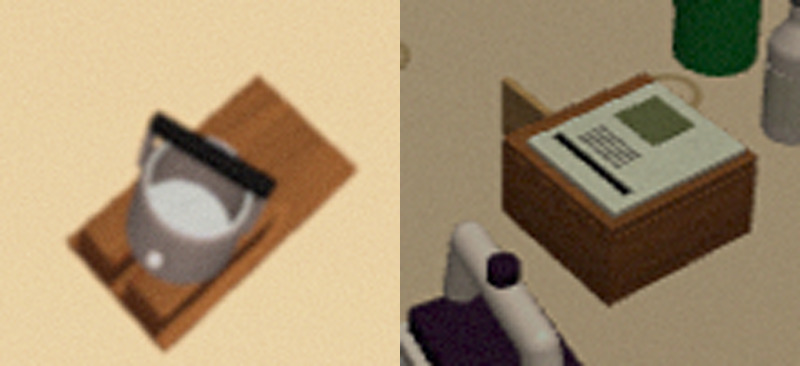

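View pics/top.png

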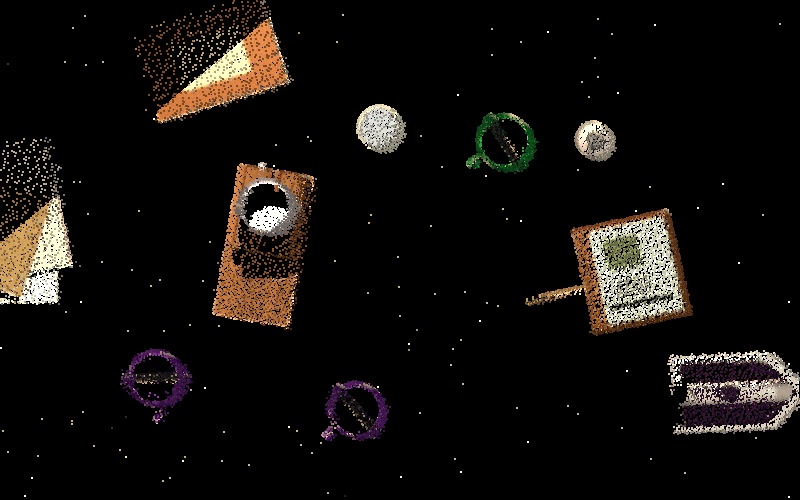

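The crop confirms the grey can with a black bar on the block. It also shows the tool blade sticking out of the shelf front at about (515,105), on the left side. In the top map the block's mouth faces the robot, with cheeks at the far end. Next I'll fit the poses.

```bash
cat > fit.py <<'E'
from h import *
def box(P):
    (c,(w,h),a)=cv2.minAreaRect((P[:,:2]*1000).astype(np.float32)); q=cv2.boxPoints(((c),(w,h),a))
    e=q[1]-q[0]; f=q[2]-q[1]; L=e if np.hypot(*e)>np.hypot(*f) else f
    return np.round(c,1),np.round((w,h),1),np.round(np.degrees(np.arctan2(L[1],L[0]))%180,1)
def clean(P,k=6,rad=.006):
    from scipy.spatial import cKDTree
    t=cKDTree(P); return P[np.array([len(x) for x in t.query_ball_point(P,rad)])>=k]
def sel(w,p,x0,x1,y0,y1,z0,z1):
    k=(w[...,0]>x0)&(w[...,0]<x1)&(w[...,1]>y0)&(w[...,1]<y1)&(w[...,2]>z0)&(w[...,2]<z1)
    return w[k],p[k]
E
python3 - <<'E'
from fit import *
for n in("scene","side"):
    z=np.load(n+"0.npz");w,p=z["w"],z["p"].astype(float)
    print(n)
    P,c=sel(w,p,.46,.74,.12,.33,.006,.068);P=clean(P);print("holder",box(P),len(P))
    P,c=sel(w,p,.46,.58,.12,.33,.004,.02);print(" boardz",np.median(P[:,2]))
    P,c=sel(w,p,.45,.74,.12,.33,.06,.07);P=clean(P);print(" cheek",box(P),len(P), np.median(P[:,2]))
    P,c=sel(w,p,.55,.74,.12,.33,.195,.25);P=P[c.sum(1)<200]; P=clean(P,4) ;print("bar",len(P),box(P),np.round(np.nanmin(P,0),3),np.round(np.nanmax(P,0),3),np.median(P,0))
    P,c=sel(w,p,.58,.72,.15,.27,.15,.165);P=clean(P,3);print("rim",box(P),len(P))
    P,c=sel(w,p,.49,.55,-.235,-.13,.012,.064);P=clean(P,4);print("blade",box(P),len(P),np.round(P.min(0),3),P.max(0))
    l=cv2.fitLine(P[:,:2].astype(np.float32),cv2.DIST_HUBER,0,.001,.001).ravel();print(" line",l)
    P,c=sel(w,p,.44,.68,-.38,-.21,.07,.095);P=clean(P);print("shelf",box(P),len(P))
E
```

```text
scene
holder (array([599.6, 224.3]), array([110.1, 220.4]), np.float32(170.1)) 1731
 boardz 0.011755707571374396
 cheek (array([649.1, 215.6]), array([ 87.4, 119.5]), np.float32(170.2)) 528 0.06618457848602155
bar 279 (array([656.3, 221.9]), array([14.4, 85. ]), np.float32(96.3)) [0.646 0.18  0.208] [0.667 0.264 0.223] [0.65814068 0.22596211 0.21893478]
rim (array([664.6, 226.3]), array([84.3, 75. ]), np.float32(41.0)) 261
blade (array([ 533.4, -203.5]), array([ 8.8, 65.9]), np.float32(103.1)) 170 [ 0.526 -0.235  0.014] [ 0.54380063 -0.17088961  0.06158946]
 line [ 0.21072958 -0.97754437  0.5344942  -0.1984989 ]
shelf (array([ 563.4, -297.7]), array([149.7, 137. ]), np.float32(12.3)) 1533
side
holder (array([596.2, 210.9]), array([ 80.4, 199.6]), np.float32(168.0)) 133
 boardz 0.01132735573480037
 cheek (array([636.3, 181.8]), array([19.1, 96. ]), np.float32(170.0)) 10 0.06580171991127082
bar 14 (array([648.8, 228.3]), array([ 5.7, 51. ]), np.float32(93.2)) [0.646 0.203 0.212] [0.652 0.254 0.222] [0.64946093 0.23233653 0.21813656]
rim (array([644.8, 217. ]), array([79.3, 61.5]), np.float32(83.1)) 67
blade (array([ 524.3, -180.1]), array([ 8.1, 56.8]), np.float32(102.0)) 87 [ 0.515 -0.208  0.014] [ 0.53361751 -0.15249775  0.06093539]
 line [ 0.20111659 -0.9795673   0.5216955  -0.17711739]
shelf (array([ 560.5, -303.9]), array([149.5, 138.7]), np.float32(11.1)) 1161
```

```bash
python3 -m inch '[[[-0.04,0,0],0,1],[[-0.01,0,-0.03],0,1],[[0,0.006,-0.037],0,1],[[0,0,-0.037],0,1],[[0,0,-0.037],0,1],[[0,0,-0.037],0,1],[[0,0,-0.03],0,1],[[0,0,-0.014],-6,1],[[0,0,0],0,1]]' 40
python3 - <<'E'
from h import *
s=r.read_state();print(s["t"],s["tcp_pos"],np.round(s["tool_rot"],3),s["width"])
p,w=cloud("wrist");cv2.imwrite("pics/w1.png",p)
from fit import *
P,c=sel(w,p.astype(float),.55,.74,.12,.33,.195,.25);P=P[c.sum(1)<200]; print(len(P));P=clean(P,4);print(box(P),np.percentile(P[:,2],[5,50,95]))
E
```

```text
t: 1.0
tcp_pos: [0.6554, 0.2239, 0.2803]
tool_rot: [[-0.001, 0.994, 0.107], [-0.0, 0.107, -0.994], [-1.0, -0.001, -0.0]]
ft_force: [0.3, -0.5, -0.2]
width: 0.0854
1.0 [0.65536099 0.22392216 0.28033996] [[-0.001  0.994  0.107]
 [-0.     0.107 -0.994]
 [-1.    -0.001 -0.   ]] 0.08537990619893776
2238
(array([655.4, 221.4]), array([13. , 85.9]), np.float32(95.7)) [0.21729196 0.21885038 0.21997781]
```

View pics/w1.png

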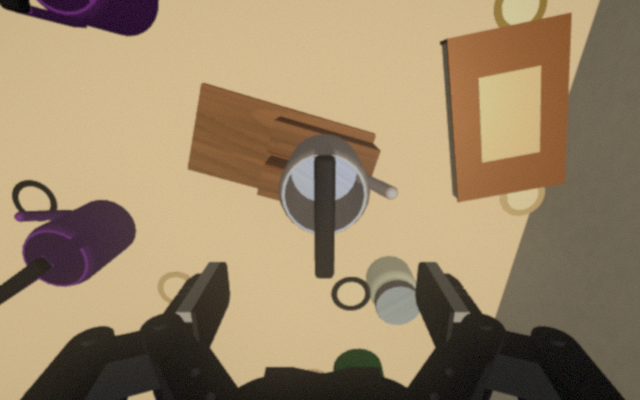

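Wrist view: the black bar runs from (324,160) to (324,275), centred between the fingers. It agrees with the scene fit to 1 mm.

```bash
python3 -m inch '[[[0.03,0,0.002],0,1],[[0.03,0,0],0,1],[[0.02,0,0],0,1],[[0.005,0,0],0,1],[[0,0,0],0,1],[[0,0,0],0,0],[[0,0,0],0,0],[[0,0,0],0,0],[[0,0,0],0,0],[[0,0,0],0,0]]' 40
python3 -m inch '[[[0,0,0],0,0],[[0,0,0],0,0],[[-0.005,0,0],0,0],[[-0.01,0,0],0,0],[[-0.01,0,0],0,0]]'
```

```text
t: 2.05
tcp_pos: [0.6565, 0.2201, 0.197]
tool_rot: [[0.001, 0.995, 0.105], [0.0, 0.105, -0.995], [-1.0, 0.001, -0.0]]
ft_force: [6.2, 0.7, -1.5]
width: 0.013
t: 2.55
tcp_pos: [0.6554, 0.2198, 0.2206]
tool_rot: [[-0.003, 0.995, 0.105], [-0.001, 0.105, -0.995], [-1.0, -0.003, 0.0]]
ft_force: [-0.2, -1.4, -5.4]
width: 0.0131
```

```bash
python3 -m inch '[[[0,0.003,-0.01],0,0],[[0,0.008,-0.028],0,0],[[0,0.008,-0.028],0,0],[[0,0.007,-0.024],0,0],[[0,0.003,-0.011],0,0],[[0,0,0],0,0],[[0.015,0,0],0,0],[[0.025,0,0],0,0],[[0.025,0,0],0,0],[[0.012,0,0],0,0]]'
python3 -m inch '[[[0.004,0,0],0,0],[[0.002,0,0],0,0],[[0.002,0,0],0,0],[[0,0,0],0,0],[[0,0,0],0,0]]'
```

```text
t: 3.55
tcp_pos: [0.6725, 0.3212, 0.1396]
tool_rot: [[-0.006, 0.995, 0.103], [-0.003, 0.103, -0.995], [-1.0, -0.006, 0.002]]
ft_force: [-0.0, 0.3, -4.7]
width: 0.0129
t: 4.05
tcp_pos: [0.6751, 0.3237, 0.1377]
tool_rot: [[0.002, 0.995, 0.105], [0.001, 0.105, -0.995], [-1.0, 0.002, -0.001]]
ft_force: [0.9, 0.3, -4.0]
width: 0.0129
```

```bash
for i in 1 2 3; do python3 -m inch '[[[0.002,0,0],0,0],[[0,0,0],0,0],[[0,0,0],0,0]]' | grep -E "tcp_pos|force"; done
```

```text
tcp_pos: [0.6744, 0.3235, 0.1343]
ft_force: [0.3, 0.1, -5.0]
tcp_pos: [0.6744, 0.3234, 0.1321]
ft_force: [0.8, 0.7, -4.2]
tcp_pos: [0.6749, 0.3236, 0.131]
ft_force: [0.4, 0.2, -2.0]
```

```bash
python3 -m inch '[[[0.001,0,0],0,0],[[0,0,0],0,0],[[0,0,0],0,0.3],[[0,0,0],0,0.5],[[0,0,0],0,0.7],[[0,0,0],0,0.8],[[-0.01,0,0],0,0.9],[[-0.03,0,0],0,1],[[-0.04,0,0],0,1],[[-0.03,0,0],0,1]]'
python3 - <<'E'
from fit import *
p,w=cloud("wrist");p2,w2=cloud("scene");cv2.imwrite("pics/c2.png",np.vstack([p[:,:500],p2[150:400,150:650][:190]]))
P,c=sel(w,p.astype(float),.6,.76,.25,.42,.13,.18);P=P[c.sum(1)<200];P=clean(P,4);print(box(P),np.percentile(P[:,2],[5,50,95]))
P,c=sel(w2,p2.astype(float),.46,.74,.12,.28,.006,.068);P=clean(P);print("holder",box(P))
E
```

```text
t: 5.95
tcp_pos: [0.675, 0.3237, 0.2428]
tool_rot: [[0.003, 0.995, 0.105], [0.001, 0.105, -0.995], [-1.0, 0.003, -0.001]]
ft_force: [-0.0, 0.3, 1.0]
width: 0.0854Traceback (most recent call last):
  File "<stdin>", line 2, in <module>
    return _nx.concatenate(arrs, 0, dtype=dtype, casting=casting)
           ~~~~~~~~~~~~~~~^^^^^^^^^^^^^^^^^^^^^^^^^^^^^^^^^^^^^^^
ValueError: all the input array dimensions except for the concatenation axis must match exactly, but along dimension 1, the array at index 0 has size 500 and the array at index 1 has size 490
```

```bash
python3 - <<'E'
from fit import *
p,w=cloud("wrist");p2,w2=cloud("scene");cv2.imwrite("pics/c2.png",np.vstack([p[:,:490],p2[150:340,150:640]]))
P,c=sel(w,p.astype(float),.6,.76,.25,.42,.13,.18);P=P[c.sum(1)<200];P=clean(P,4);print(box(P),np.percentile(P[:,2],[5,50,95]))
P,c=sel(w2,p2.astype(float),.46,.74,.12,.28,.006,.068);P=clean(P);print("holder",box(P))
E
```

```text
(array([674.1, 324.1]), array([13.7, 87.2]), np.float32(95.3)) [0.15109753 0.15281455 0.15398376]
holder (array([599.9, 224.2]), array([109.7, 221.2]), np.float32(170.4))
```

View pics/c2.png

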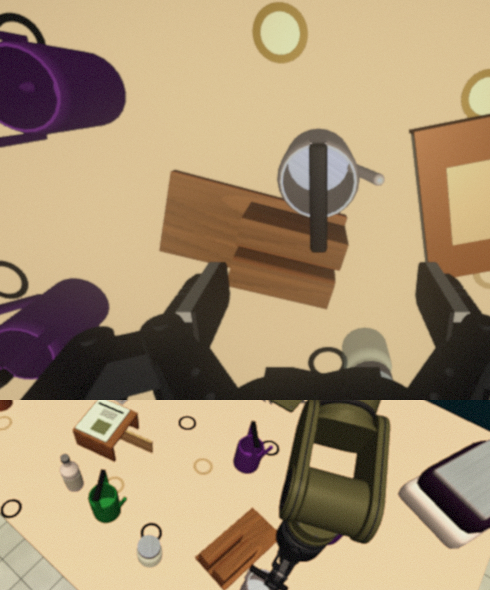

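The can stands upright and clear beside the block: bar level at z 0.153, can in the wrist view at (318,175). The block hasn't moved. Next is the blade.

```bash
python3 -m inch '[[[0,-0.01,0.02],0,1],[[0,-0.017,0.04],0,1],[[0,-0.018,0.045],0,1],[[0,-0.018,0.045],0,1],[[0,-0.018,0.045],0,1],[[0,-0.018,0.045],0,1],[[0,-0.018,0.045],0,1],[[0,-0.018,0.045],0,1],[[0,-0.018,0.045],0,1],[[0,-0.018,0.045],0,1]]'
python3 -m inch '[[[0,-0.018,0.045],0,1],[[0,-0.01,0.0265],0,1],[[0,0,0],-6,1],[[0,0,0],0,1],[[0,0,0],0,1]]'
python3 - <<'E'
from fit import *
s=r.read_state();print(s["qpos"])
p,w=cloud("wrist");cv2.imwrite("pics/w3.png",p)
P,c=sel(w,p.astype(float),.48,.57,-.225,-.1,.052,.064);P=clean(P,4);print(box(P),len(P))
print(cv2.fitLine(P[:,:2].astype(np.float32),cv2.DIST_HUBER,0,.001,.001).ravel())
P,c=sel(w,p.astype(float),.44,.68,-.40,-.21,.07,.095);P=clean(P);print("shelf",box(P),len(P))
E
```

```text
t: 7.15
tcp_pos: [0.5465, -0.1135, 0.2372]
tool_rot: [[-0.003, 0.995, 0.105], [0.001, 0.105, -0.995], [-1.0, -0.003, -0.001]]
ft_force: [1.7, -1.1, 0.9]
width: 0.0853
t: 7.65
tcp_pos: [0.5273, -0.1857, 0.2378]
tool_rot: [[-0.002, 0.979, 0.206], [0.001, 0.206, -0.979], [-1.0, -0.002, -0.002]]
ft_force: [0.9, -0.9, -0.1]
width: 0.0856
[-4.34697960e-01 -7.95152691e-02  1.84606571e+00  9.86073330e-05
  1.37754892e+00 -6.42209363e-01]
(array([ 528. , -188.2]), array([ 7.3, 76.3]), np.float32(102.1)) 571
[ 0.2131592  -0.97701746  0.5277296  -0.18631172]
shelf (array([ 562.5, -300.6]), array([150.2, 141. ]), np.float32(12.1)) 16090
```

```bash
python3 -m inch '[[[0.03,0,0],0,1],[[0.045,0,0],0,1],[[0.045,0,0],0,1],[[0.045,0,0],0,1],[[0.03,0,0],0,1],[[0.015,0,0],0,1],[[0.005,0,0],0,1],[[0,0,0],0,1],[[0,0,0],0,0.5],[[0,0,0],0,0]]' 40
python3 -m inch '[[[0,0,0],0,0],[[0,0,0],0,0],[[0,0,0],0,0],[[0,0,0],0,0],[[0,0,0],0,0],[[0,0,0],0,0]]'
```

```text
t: 8.7
tcp_pos: [0.5295, -0.1868, 0.0265]
tool_rot: [[0.004, 0.978, 0.208], [-0.002, 0.208, -0.978], [-1.0, 0.003, 0.002]]
ft_force: [0.1, 0.5, -0.1]
width: 0.0591
t: 9.3
tcp_pos: [0.5282, -0.1863, 0.0247]
tool_rot: [[0.0, 0.978, 0.208], [-0.0, 0.208, -0.978], [-1.0, 0.0, 0.0]]
ft_force: [-0.9, -0.3, 2.1]
width: 0.0075
```

```bash
python3 -m inch '[[[0,0,-0.005],0,0],[[0,0,-0.012],0,0],[[0,0,-0.02],0,0],[[0,0,-0.025],0,0],[[0,0,-0.03],0,0],[[0,0,-0.03],0,0],[[0,0,-0.02],0,0],[[0,0,-0.012],0,0],[[0,0,-0.006],0,0],[[0,0,0],0,0]]'
python3 -m inch '[[[0,0,0],0,0],[[0,0,0],0,0],[[0,0,0],0,0.15],[[0,0,0],0,0.25],[[0,0,0],0,0.4],[[0,0,0],0,0.6],[[0,0,0],0,1],[[0,0,0],0,1],[[-0.01,0,0],0,1],[[-0.03,0,0],0,1]]'
python3 -m inch '[[[-0.04,0,0],0,1],[[-0.05,0,0],0,1],[[-0.04,0,0.015],0,1],[[-0.01,0,0.035],0,1],[[0,0,0.03],0,1],[[0,0,0],0,1],[[0,0,0],0,1]]'
python3 - <<'E'
from fit import *
p,w=cloud("wrist");cv2.imwrite("pics/w4.png",p)
P,c=sel(w,p.astype(float),.44,.57,-.225,.04,.025,.064);P=clean(P,4);print(box(P),len(P))
P,c=sel(w,p.astype(float),.44,.57,-.225,.04,.050,.064);P=clean(P,4);print("blade",box(P),len(P),np.median(P[:,2]))
print(cv2.fitLine(P[:,:2].astype(np.float32),cv2.DIST_HUBER,0,.001,.001).ravel())
P,c=sel(w,p.astype(float),.44,.57,-.225,.04,.030,.042);P=clean(P,4);print("handle+",box(P),len(P),np.median(P[:,2]))
E
```

```text
t: 10.3
tcp_pos: [0.4947, -0.0284, 0.0247]
tool_rot: [[-0.0, 0.978, 0.208], [0.002, 0.208, -0.978], [-1.0, 0.0, -0.002]]
ft_force: [-0.9, 3.5, 5.2]
width: 0.0074
t: 11.3
tcp_pos: [0.492, -0.0292, 0.0622]
tool_rot: [[-0.007, 0.978, 0.208], [0.001, 0.208, -0.978], [-1.0, -0.006, -0.003]]
ft_force: [0.8, -0.5, -0.1]
width: 0.0853
t: 12.0
tcp_pos: [0.5112, -0.1081, 0.2047]
tool_rot: [[0.0, 0.978, 0.207], [0.0, 0.207, -0.978], [-1.0, 0.0, -0.0]]
ft_force: [-0.2, 0.2, -0.3]
width: 0.0858
(array([508.4, -98.7]), array([ 29.9, 214.5]), np.float32(101.9)) 3824
blade (array([497.5, -50. ]), array([  7.4, 114.7]), np.float32(102.1)) 1260 0.05702337545905145
[ 0.209016   -0.97791225  0.4985705  -0.05365179]
handle+ (array([ 520.2, -154.9]), array([29.9, 99.7]), np.float32(101.9)) 2542 0.034949599431248535
```

View pics/w4.png

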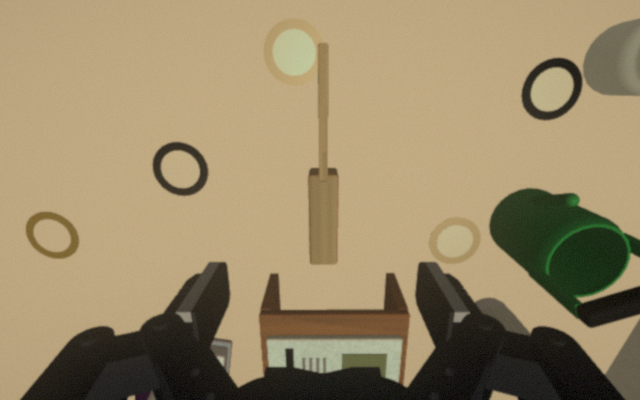

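The tool stands on its edge with its whole handle about 28 mm clear of the shelf (handle at pixels (323,170)–(323,263)) and has been let go. Now I'll regrip it at the handle.

```bash
python3 -m inch '[[[0.02,0,0.015],0,1],[[0.04,-0.001,0.021],0,1],[[0.045,0,0],0,1],[[0.045,0,0],0,1],[[0.03,0,0],0,1],[[0.01,0,0],0,1],[[0.003,0,0],0,1],[[0,0,0],0,1],[[0,0,0],0,1]]' 50
```

```text
t: 12.95
tcp_pos: [0.5196, -0.1437, 0.0136]
tool_rot: [[0.004, 0.978, 0.208], [-0.001, 0.208, -0.978], [-1.0, 0.003, 0.002]]
ft_force: [-0.4, -0.6, 1.0]
width: 0.0851
```

```bash
python3 -m inch '[[[0.005,0,0],0,1],[[0,0,0],0,1],[[0,0,0],0,0.5],[[0,0,0],0,0],[[0,0,0],0,0],[[0,0,0],0,0],[[0,0,0],0,0],[[0,0,0],0,0],[[0,0,0],0,0]]' 60
python3 -m inch '[[[-0.005,0,0],0,0],[[-0.02,0,0],0,0],[[-0.035,0,0],0,0],[[-0.04,0,0],0,0],[[-0.04,0,0],0,0],[[-0.04,0,0],0,0],[[-0.02,0,-0.01],0,0],[[-0.01,-0.001,-0.02],0,0],[[0,-0.002,-0.035],0,0],[[0,-0.002,-0.04],0,0]]'
python3 -m inch '[[[0,-0.002,-0.041],0,0],[[0,-0.002,-0.041],0,0],[[0,-0.002,-0.041],0,0],[[0,-0.002,-0.041],0,0],[[0,-0.002,-0.041],0,0],[[0,-0.002,-0.041],0,0],[[0,-0.002,-0.035],0,0],[[0,-0.001,-0.02],0,0],[[0,0,-0.006],0,0],[[0,0,0],0,0]]'
```

```text
t: 13.85
tcp_pos: [0.5182, -0.1435, 0.0066]
tool_rot: [[0.001, 0.978, 0.208], [-0.0, 0.208, -0.978], [-1.0, 0.001, 0.0]]
ft_force: [0.1, -0.7, 2.3]
width: 0.029
t: 14.85
tcp_pos: [0.4905, -0.0412, 0.2165]
tool_rot: [[-0.0, 0.979, 0.206], [-0.0, 0.206, -0.979], [-1.0, -0.0, 0.0]]
ft_force: [0.7, 0.7, -1.1]
width: 0.0291
t: 15.85
tcp_pos: [0.412, 0.2557, 0.2158]
tool_rot: [[-0.001, 0.978, 0.209], [-0.001, 0.209, -0.978], [-1.0, -0.001, 0.001]]
ft_force: [0.7, -0.9, -1.4]
width: 0.0291
```

```bash
python3 -m inch '[[[0,0,0],3,0],[[0,0,0],6,0],[[0,0,0],8,0],[[0,0,0],8,0],[[0,0,0],8,0],[[0,0,0],8,0],[[0,0,0],8,0],[[0,0,0],8,0],[[0,0,0],8,0],[[0,0,0],8,0]]'
python3 -m inch '[[[0,0,0],8,0],[[0,0,0],8,0],[[0,0,0],8,0],[[0,0,0],8,0],[[0,0,0],5,0],[[0,0,0],2,0],[[0,0,0],0,0],[[0,0,0],0,0],[[0,0,0],0,0]]'
python3 - <<'E'
from fit import *
s=r.read_state();print(s["qpos"])
p,w=cloud("wrist");cv2.imwrite("pics/w5.png",p);np.savez("w5.npz",p=p,w=w)
z=s["tcp_pos"][2]
P,c=sel(w,p.astype(float),.30,.60,.15,.40,z+.03,z+.06);P=clean(P,4);print("blade?",box(P),len(P),np.round(P.min(0),3),np.round(P.max(0),3))
P,c=sel(w,p.astype(float),.45,.76,.10,.285,.006,.07);P=clean(P);print("holder",box(P))
E
```

```text
t: 16.85
tcp_pos: [0.4129, 0.254, 0.216]
tool_rot: [[-0.001, 0.478, -0.878], [-0.001, -0.878, -0.478], [-1.0, 0.0, 0.001]]
ft_force: [-0.3, -0.2, -1.5]
width: 0.0292
t: 17.75
tcp_pos: [0.4127, 0.255, 0.2162]
tool_rot: [[-0.0, -0.174, -0.985], [-0.0, -0.985, 0.174], [-1.0, 0.0, 0.0]]
ft_force: [-0.2, 0.5, -1.4]
width: 0.0293
[ 4.42728452e-01 -2.41328502e-01  2.02465863e+00 -1.06623486e-04
  1.35850528e+00  2.18843969e+00]
blade? (array([455.3, 245.9]), array([103.3, 115.5]), np.float32(170.1)) 18774 [0.392 0.201 0.246] [0.513 0.304 0.276]
holder (array([530.8, 236. ]), array([110.2,  80.9]), np.float32(79.9))
```

View pics/w5.png

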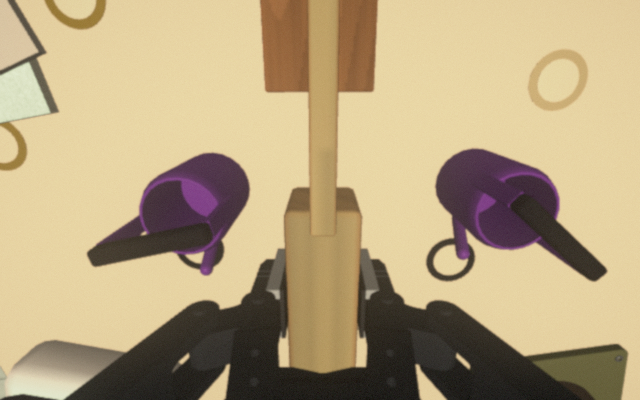

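Wrist view: the tool is held straight, blade up the image at u≈323, shoulder at (322,190), with the block ahead. Next I'll measure the blade line in the holder frame, with the scene camera as cross-check.

```bash
cat > chk.py <<'E'
from fit import *
C=np.array([.5997,.2243]);a=np.radians(-9.85);R=np.array([[np.cos(a),-np.sin(a)],[np.sin(a),np.cos(a)]])
def hold(w): q=w.copy(); q[...,:2]=(w[...,:2]-C)@R; return q
def run(n,p,w,t):
    q=hold(w); z0=t[2]-.007
    k=(abs(q[...,1])<.02)&(q[...,2]>z0+.048)&(q[...,2]<z0+.066)&(p.astype(float).sum(-1)>200)
    P=clean(q[k],4)
    h=hold(np.array([t]))[0]
    P=P[(P[:,0]>h[0]+.045)&(P[:,0]<h[0]+.17)]
    l=cv2.fitLine(P[:,:2].astype(np.float32),cv2.DIST_HUBER,0,.001,.001).ravel()
    xs=np.linspace(P[:,0].min()+.005,P[:,0].max()-.005,4)
    mid=[np.round((np.percentile(P[abs(P[:,0]-x)<.006,1],[2,98]))*1000,1) for x in xs]
    f=np.polyfit(P[:,0],P[:,2],1)
    print(n,len(P),"yaw",round(np.degrees(np.arctan(l[1]/l[0])),2),"x",np.round([P[:,0].min(),P[:,0].max()],4),"y edges",*mid,"tcp",np.round(h,4),"pitch",round(np.degrees(f[0]),2),"ztop",round(np.median(P[:,2]),4))
E
python3 - <<'E'
from chk import *
t=r.read_state()["tcp_pos"]
z=np.load("w5.npz");run("wrist",z["p"],z["w"],t)
p,w=cloud("scene");run("scene",p,w,t)
t=r.read_state()["tcp_pos"];p,w=cloud("side");run("side",p,w,t)
E
```

```text
wrist 6268 yaw -0.31 x [-0.1445 -0.0882] y edges [-7.2  0.4] [-7.3  0.5] [-7.4  0.3] [-7.4  0.2] tcp [-0.1895 -0.0016  0.2163] pitch 0.03 ztop 0.2665
scene 192 yaw -0.35 x [-0.1436 -0.0357] y edges [-6.7  1. ] [-6.7  1.2] [-6.6  0.6] [-7.4  0.4] tcp [-0.1895 -0.0016  0.2163] pitch -0.49 ztop 0.2672Traceback (most recent call last):
  File "<stdin>", line 5, in <module>
  File "chk.py", line 12, in run
    mid=[np.round((np.percentile(P[abs(P[:,0]-x)<.006,1],[2,98]))*1000,1) for x in xs]
                   ~~~~~~~~~~~~~^^^^^^^^^^^^^^^^^^^^^^^^^^^^^^^^
    return _quantile_unchecked(
        a, q, axis, out, overwrite_input, method, keepdims, weights)
    return _ureduce(a,
                    func=_quantile_ureduce_func,
    ...<5 lines>...
                    overwrite_input=overwrite_input,
                    method=method)
    r = func(a, **kwargs)
    result = _quantile(arr,
                       quantiles=q,
    ...<2 lines>...
                       out=out,
                       weights=wgt)
    slices_having_nans = np.isnan(arr[-1, ...])
                                  ~~~^^^^^^^^^
IndexError: index -1 is out of bounds for axis 0 with size 0
```

```bash
python3 - <<'E'
from chk import *
w=np.load("w5.npz")["w"]
for u,v in((200,237),(208,262),(245,190),(520,205),(440,190),(463,250)):print(u,v,np.round(w[v,u],3),np.round(hold(w[v,u][None])[0],3))
E
python3 -m inch '[[[0.01,-0.0016,0],-0.3,0],[[0.025,-0.0016,0],0,0],[[0.025,0,0],0,0],[[0.02,0,0],0,0],[[0.005,0,0],0,0],[[0,0,0],0,0],[[0,0,0],0,0]]'
```

```text
200 237 [0.412 0.339 0.154] [-0.204  0.081  0.154]
208 262 [0.359 0.373 0.084] [-0.263  0.105  0.084]
245 190 [0.405 0.34  0.02 ] [-0.211  0.08   0.02 ]
520 205 [0.396 0.121 0.15 ] [-0.183 -0.136  0.15 ]
440 190 [0.367 0.132 0.017] [-0.213 -0.131  0.017]
463 250 [0.331 0.137 0.088] [-0.249 -0.132  0.088]
t: 18.6
tcp_pos: [0.4137, 0.259, 0.1323]
tool_rot: [[0.001, -0.168, -0.986], [0.001, -0.986, 0.168], [-1.0, -0.001, -0.001]]
ft_force: [1.5, 1.2, -1.3]
width: 0.0291
```

```bash
python3 -m inch '[[[0.02,0,0],0,0],[[0.03,0,0],0,0],[[0.03,0,0],0,0],[[0.017,0,0],0,0],[[0.007,0,0],0,0],[[0.002,0,0],0,0],[[0,0,0],0,0],[[0,0,0],0,0]]'
python3 - <<'E'
from chk import *
s=r.read_state();t=s["tcp_pos"]
p,w=cloud("wrist");run("wrist",p,w,t)
q=hold(w);
# slot edges: cheeks tops
k=(q[...,0]>.0)&(q[...,0]<.1)&(abs(q[...,1])<.06)&(q[...,2]>.063)&(q[...,2]<.07)
P=q[k];print("wrist cheek tops",len(P), np.round([P[P[:,1]>0,1].min(),P[P[:,1]<0,1].max()],4) if len(P) else 0)
p,w=cloud("scene");run("scene",p,w,t)
q=hold(w)
for lo,hi in((.0,.05),(.05,.1)):
    k=(q[...,0]>lo)&(q[...,0]<hi)&(abs(q[...,1])<.06)&(q[...,2]>.062)&(q[...,2]<.07)
    P=q[k];print("scene cheeks",len(P),np.round([np.percentile(P[:,1],1),*np.percentile(P[P[:,1]<0,1],[99]),np.percentile(P[P[:,1]>0,1],1),np.percentile(P[:,1],99)],4))
E
```

```text
t: 19.4
tcp_pos: [0.4144, 0.2593, 0.027]
tool_rot: [[0.003, -0.168, -0.986], [0.001, -0.986, 0.168], [-1.0, -0.002, -0.002]]
ft_force: [-0.4, -0.2, -1.8]
width: 0.0292
wrist 6276 yaw 0.0 x [-0.1435 -0.0874] y edges [-2.5  5.2] [-2.5  5.3] [-2.5  5.1] [-2.5  5.2] tcp [-0.1885  0.0028  0.027 ] pitch 0.1 ztop 0.0775
wrist cheek tops 0 0
scene 135 yaw 0.22 x [-0.1435 -0.0355] y edges [-2.3  5.3] [-2.4  5.1] [-2.3  4.6] [-2.6  5.5] tcp [-0.1885  0.0028  0.027 ] pitch -0.56 ztop 0.0777
scene cheeks 552 [-0.0426 -0.008   0.0079  0.043 ]
scene cheeks 574 [-0.0431 -0.0076  0.0089  0.0428]
```

```bash
python3 -m inch '[[[0.002,0.0013,0],0,0],[[0.002,0,-0.005],0,0],[[0,0,-0.01],0,0],[[0,0,-0.004],0,0],[[0,0,0],0,0],[[0,0,0],0,0],[[0,0,0],0,0]]'
python3 - <<'E'
from chk import *
t=r.read_state()["tcp_pos"]
p,w=cloud("wrist");run("wrist",p,w,t)
t=r.read_state()["tcp_pos"]
p,w=cloud("scene");run("scene",p,w,t)
E
```

```text
t: 20.2
tcp_pos: [0.4315, 0.2541, 0.0212]
tool_rot: [[-0.0, -0.169, -0.986], [-0.0, -0.986, 0.169], [-1.0, 0.0, 0.0]]
ft_force: [-0.6, -1.1, -1.7]
width: 0.0294
wrist 6288 yaw -0.01 x [-0.1258 -0.0694] y edges [-4.6  3.1] [-4.6  3.2] [-4.6  3.1] [-4.5  3.1] tcp [-0.1708  0.0006  0.0212] pitch -0.08 ztop 0.0715
scene 171 yaw -0.14 x [-0.1248 -0.001 ] y edges [-3.6  3.1] [-3.8  3.4] [-3.7  3.5] [-19.4  18.8] tcp [-0.1709  0.0006  0.0212] pitch -3.09 ztop 0.0719
```

```bash
python3 -m inch '[[[0,-0.0003,-0.006],0,0],[[0,0,-0.008],0,0],[[0,0,-0.008],0,0],[[0,0,-0.008],0,0],[[0,0,0],0,0],[[0,0,0],0,0]]'
python3 -m inch '[[[0,0,-0.006],0,0],[[0,0,-0.012],0,0],[[0,0,-0.012],0,0],[[0,0,-0.012],0,0],[[0,0,-0.008],0,0],[[0,0,0],0,0],[[0,0,0],0,0]]'
python3 - <<'E'
from chk import *
t=r.read_state()["tcp_pos"]
p,w=cloud("wrist");run("wrist",p,w,t);cv2.imwrite("pics/w6.png",p)
E
```

```text
t: 20.9
tcp_pos: [0.4615, 0.2493, 0.0212]
tool_rot: [[-0.0, -0.169, -0.986], [-0.0, -0.986, 0.169], [-1.0, 0.0, 0.0]]
ft_force: [-0.4, -0.0, -1.2]
width: 0.0292
t: 21.6
tcp_pos: [0.5106, 0.2409, 0.0211]
tool_rot: [[-0.001, -0.169, -0.986], [-0.0, -0.986, 0.169], [-1.0, 0.0, 0.001]]
ft_force: [0.3, 0.2, -1.6]
width: 0.0292
wrist 14217 yaw 1.29 x [-0.0456  0.0124] y edges [-4.1  3.5] [-4.1  3.6] [-19.3  19.3] [-19.3  19.3] tcp [-0.0907  0.0011  0.0211] pitch -7.61 ztop 0.0657
```

View pics/w6.png

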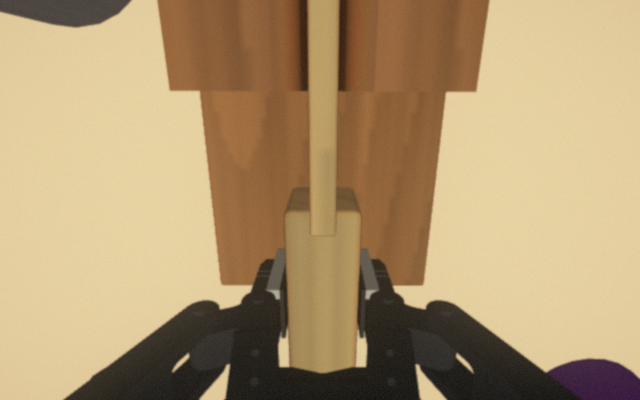

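Blade (u≈323) is centred in the slot between the cheeks at v<90, with no contact force.

```bash
python3 -m inch '[[[0,0,-0.008],0,0],[[0,0,-0.012],0,0],[[0,0,-0.012],0,0],[[0,0,-0.006],0,0],[[0,0,0],0,0],[[0,0,0],0,0]]'
for i in 1 2 3 ; do python3 -m inch '[[[0,0,-0.001],0,0],[[0,0,-0.001],0,0],[[0,0,0],0,0],[[0,0,0],0,0]]'|grep -E "tcp_pos|force"; done
```

```text
t: 22.25
tcp_pos: [0.548, 0.2345, 0.0211]
tool_rot: [[-0.001, -0.169, -0.986], [-0.0, -0.986, 0.169], [-1.0, 0.0, 0.001]]
ft_force: [0.5, -0.5, -1.4]
width: 0.0288
tcp_pos: [0.5499, 0.2343, 0.0214]
ft_force: [-0.0, -0.4, -1.8]
tcp_pos: [0.552, 0.2339, 0.0213]
ft_force: [-0.3, -0.7, -1.7]
tcp_pos: [0.5525, 0.2338, 0.0211]
ft_force: [-5.2, 1.2, 2.6]
```

```bash
for i in 1 2; do python3 -m inch '[[[0.001,0,0],0,0],[[0,0,0],0,0],[[0,0,0],0,0]]'|grep -E "tcp_pos|force"; done; python3 -m inch '[[[0,0,-0.001],0,0],[[0,0,0],0,0],[[0,0,0],0,0]]'|grep -E "tcp_pos|force"
```

```text
tcp_pos: [0.5524, 0.2338, 0.0199]
ft_force: [-4.3, 1.3, 1.6]
tcp_pos: [0.5525, 0.2338, 0.0189]
ft_force: [-5.8, 1.8, 1.1]
tcp_pos: [0.5524, 0.2338, 0.0189]
ft_force: [-8.9, 1.1, 4.0]
```

```bash
python3 -m inch '[[[0.001,0,0],0,0],[[0,0,0],0,0],[[0,0,0],0,0]]'; python3 -m inch '[[[0,0,0.0005],0,0.4],[[0,0,0],0,0.5],[[0,0,0],0,0.7],[[0,0,0],0,1],[[0,0,0],0,1],[[0,0,0],0,1],[[-0.01,0,0],0,1],[[-0.03,0,0],0,1],[[-0.045,0,0],0,1],[[-0.045,0,0],0,1]]'
python3 -m inch '[[[-0.04,0,0],0,1],[[-0.03,0,0.03],0,1],[[0,0,0.03],0,1],[[0,0,0],0,1],[[0,0,0],0,1]]'
python3 - <<'E'
from chk import *
p,w=cloud("wrist");cv2.imwrite("pics/w7.png",p);q=hold(w)
def f(n,x0,x1,yy,z0,z1):
    k=(q[...,0]>x0)&(q[...,0]<x1)&(abs(q[...,1])<yy)&(q[...,2]>z0)&(q[...,2]<z1)
    P=clean(q[k],4);print(n,len(P),np.round(np.percentile(P,[1,50,99],axis=0),4))
f("handle",-.12,-.012,.03,.035,.055)
f("bladetop",-.01,.12,.006,.0672,.075)
f("cheek",-.02,.12,.045,.05,.0672)
f("cheekside",-.02,.12,.045,.06,.0668)
for n in("scene",):
    p,w=cloud(n);q=hold(w);f(n+" handle",-.12,-.012,.03,.035,.055);f(n+" blade",-.01,.13,.006,.068,.075)
    P,c=sel(w,p.astype(float),.6,.76,.25,.42,.13,.18);P=P[c.sum(1)<200];P=clean(P,4);print("can bar",box(P))
E
```

```text
t: 24.65
tcp_pos: [0.5524, 0.2338, 0.0187]
tool_rot: [[-0.006, -0.169, -0.986], [-0.0, -0.986, 0.169], [-1.0, 0.001, 0.006]]
ft_force: [-11.3, 0.9, 8.7]
width: 0.0289
t: 25.65
tcp_pos: [0.5539, 0.2333, 0.1497]
tool_rot: [[-0.001, -0.169, -0.986], [-0.0, -0.986, 0.169], [-1.0, 0.001, 0.001]]
ft_force: [0.3, 0.5, 0.1]
width: 0.0851
t: 26.15
tcp_pos: [0.4951, 0.2437, 0.219]
tool_rot: [[0.001, -0.168, -0.986], [0.0, -0.986, 0.168], [-1.0, -0.0, -0.001]]
ft_force: [0.5, 0.3, -1.1]
width: 0.0855
handle 3320 [[-0.1089 -0.0149  0.0443]
 [-0.0573 -0.0004  0.047 ]
 [-0.0132  0.0144  0.0487]]
bladetop 646 [[-0.0095 -0.0042  0.0674]
 [ 0.0173 -0.0002  0.0691]
 [ 0.0406  0.003   0.0707]]
cheek 6618 [[-0.011  -0.0431  0.0546]
 [ 0.0165 -0.0069  0.0649]
 [ 0.0416  0.0424  0.0668]]
cheekside 6339 [[-0.0108 -0.0431  0.0607]
 [ 0.0166 -0.0075  0.0649]
 [ 0.0416  0.0424  0.0666]]
scene handle 381 [[-0.11   -0.0146  0.0431]
 [-0.0631  0.0009  0.0479]
 [-0.0188  0.0149  0.0514]]
scene blade 122 [[-0.0079 -0.0036  0.068 ]
 [ 0.0477  0.0005  0.0702]
 [ 0.1042  0.0041  0.0729]]
can bar (array([674.9, 323.4]), array([14.2, 86.4]), np.float32(94.8))
```

View pics/w7.png

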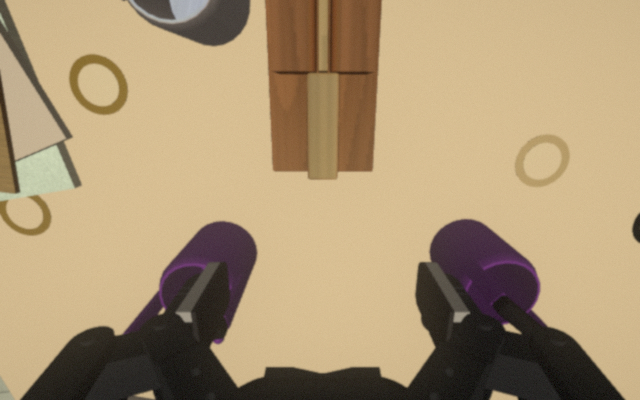

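The tool is home: the shoulder at (322,72) is against the cheeks, the handle is on the board, and the gripper is clear.

```bash
python3 -c "from cell import r; print(r.job_done(), r.read_state()['t'])"
```

```text
the job is handed in; nothing more can be done
the job is handed in; nothing more can be done
```

The job is handed in, with the clock at about 26 s of the 64 s allowed. The handover gives no verdict, so what follows rests on my own checks.

- **Can:** I lifted it off the block by its bar and stood it on the table about 18 mm beside the block. It was upright at the last check, with the bar centre at (0.675, 0.323).
- **Drawing the blade out:** I pulled the pressing blade out by its blade until the whole handle was about 28 mm clear of the shelf. I then let go and saw it standing on its edge.
- **Into the slot:** I took it again by the handle and slid it in blade first until the shoulder met the cheeks, about 5 N at first touch and at most about 11 N. I then lowered it onto the base board and released it.

**Last checks (wrist and scene cameras):**

| Check | Measured | Expected |
|---|---|---|
| Handle's rear end, holder x | −109 to −110 mm | −110 mm |
| Handle top, above table | 47–48 mm | 48 mm |
| Blade top, above table | 69–70 mm | 70 mm |
| Blade off the slot centre | under 1 mm | 0 mm |

The two cameras differed by up to 1 mm, and no check of the finished work failed. One side-camera reading partway through gave no usable points, so I relied on the other two cameras. I did not re-measure the iron, spray bottle and jar at the end, but none of my moves took the arm to them.

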